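# Roll-test steel pinning dowels for straightness

## Robot

A 6-joint arm with a two-finger parallel gripper is mounted at the origin on the work surface. World frame = base frame: x ahead of the robot, y to its left, z up, the work surface at z = 0. Lengths are in mm, angles in rad, forces in N, time in s.
With the tool pointing down it reaches from about 350 to 975 mm from the base axis. Payload 7.1 kg.
Tool frame: the origin (TCP) lies midway between the tips of the shut fingers; the grasp point (between the pads) lies 19 mm behind it (ctrl.grip_depth is the distance from the TCP to the grasp point, in mm); z points along the fingers, y is the line along which they close (so a half turn about z gives the same grasp; the last joint's range is limited). The gripper opens to 88 mm and grips with 3 to 60 N. Pads are 20 mm wide; open, the fingers measure 115 mm over their backs; the gripper's body (75 mm by 178 mm) begins 61 mm behind the grasp point.
Start: joints at [1.153, 0.423, 1.63, -0, 1.089, -0.019], TCP at [242.663, 575.951, 222.675] pointing down, gripper open.
Joint ranges: [-3, 3], [-0.9, 2.11], [0.09, 2.58], [-1.31, 4.45], [0.11, 2.69], [-2.54, 2.54]. Speed limits (rad/s): [2.39, 2.39, 3.01, 3.14, 3.14, 3.14].

## Interface

Orientations are given as a rotation vector (axis times angle).
In Python, from workcell import ctrl, cams gives the robot as it stands.
- The arm moves only by the tool move_arm, never from a script. Its argument "steps" is a list of rows, each a list of 3 entries, a list of its own where there are three numbers: the shift along the tool's x, y, z in units of 25 mm (1.0 is 25 mm), then the turn about the tool's z in units of 5 degrees (1.0 is 5 degrees), then the closure, from 0 (fully open) to 1 (shut). A call has 1 to 20 rows; each row shifts and turns the commanded pose from where the row before left it, along the tool's axes as they then stand; what a row does not reach is not made up. A row lasts 1/12 s, in which the tool goes at most 41.7 mm and 7.16 degrees, less where a joint would pass 70% of its speed; a pose out of reach is approached as far as the arm can. A call is refused whole if a number of a shift passes 1 or a number of a turn 1, either way. A call with a gripper value outside its range is refused whole. The fingers move at their own pace and stop on an object; the grip force is fixed at half the most. Time passes only in rows, so rows that do not move let the fingers close. It gives the time, the measured TCP pose, the force, the opening and the grip force at its end, in the units of the state.
- ctrl.get_obs(): the state, without advancing time (a new reading comes with each control period).
- cams.get_image(name): name is "side" or "top"; returns a dict with "image" (480x640x3 uint8, red, green, blue), "camera_matrix" (3x3 intrinsics, pixels), "xyz" and "rotation" of the camera in the world. Camera axes: x right, y down, z forward; pixel columns grow to the right and rows downward; lengths in mm; the calibration is good to about 2 mm. A picture is of the moment at which its call begins. There is no depth.
- ctrl.close_job(): hands the job in; it is judged then, once.
Trained networks look in the newest picture that a camera, given by its name, has taken for a name from the list of things; names that differ only in an ending like _2 or _b are one class to them, and where a whole thing is asked for, a point or a joint stands for the part that bears it (a point fixed in the world has none). Each returns a list of dicts, best first, with "p" (0 to 1); they miss things now and then, are a little off and sometimes report something else, mostly with a low value. They report only what shows in the picture. A call takes as long as a camera call. They do not tell look-alikes from the thing itself.
- cams.boxes_of(camera, thing): "rect" ([centre column, centre row, width, height] in pixels, round what is visible of it).
- cams.cut_out(camera, thing): "pixels" (480x640 bool, what is visible of it) and "rect" ([centre column, centre row, width, height] in pixels, round what is visible of it).
The state is a dict: "t": time; "qpos": joint angles; "qvel": joint speeds; "joint_torque": joint torques, N m; "ee_pos": TCP position; "orientation": TCP orientation; "ft_force": force on the tool from outside, world axes, zero at the start; "moment": the same for the moment, N m; "width": finger opening in mm; "grasp_force": force on a finger pad.
Only numpy, scipy, OpenCV 4.12 (cv2) and the standard library are available. Lean on these libraries where they do the work, as an engineer would, in place of code of your own. Each camera call takes 0.05 s, during which the arm holds its last target. There are 200 camera calls.

## Task

Before the broken stones are pinned, check the three steel dowels for straightness: with light fingertip pressure, never leaning on it, roll each one away from you along the marble slab for at least half a turn, and feel whether it lifts your fingers. Lay any dowel that lifts, once you have felt it do so, in the grey scrap tray without dropping it; those that roll true are never picked up and stay lying on the slab where you rolled them. Leave the stone fragment where it is.

Things in the scene. Friction and masses are not known exactly. Their poses are not given: they have to be found in the camera images.
- slab: fixed, level polished marble slab, 260 (x) by 460 (y) mm, on a plywood board. Origin: under its middle, on the table; x away from the robot, y to the left. Its flat top is 32 mm above the table. Pine battens 18 mm wide along the near and far edges rise 10 mm above it (inner faces 130 mm from the middle)
- dowel_1: plain round stainless-steel bar, 16 mm in diameter, 120 mm long, about 190 g, lying on the slab, its length across the robot's view. Origin: midway between its ends; y along the bar (yaw within 0.3 rad of 0), z up and x away from the robot at the start; x and z turn with the bar as it rolls. Any of the three dowels may be straight or bent; they look alike
- dowel_2: a bar of the same kind, size and axes as dowel_1. A bent one is bowed by about 3 mm over its length. It lies with the bow flat on the slab, its middle bulging towards the robot; rolled away under the fingers its middle lifts off the slab, most after a quarter turn (let go, it usually flops flat). A straight one's top stays level
- dowel_3: a bar of the same kind, size and axes as dowel_1; it too may be straight or bent
- dowel_1_left (a point): centre of the end face of dowel_1 on its +y end, 60 mm from the origin (on a bent bar the two ends are under 0.3 mm closer together, far too little to be read)
- dowel_1_right (a point): centre of the end face of dowel_1 on its -y end, 60 mm from the origin (on a bent bar the two ends are under 0.3 mm closer together, far too little to be read)
- dowel_2_left (a point): centre of the end face of dowel_2 on its +y end, 60 mm from the origin (on a bent bar the two ends are under 0.3 mm closer together, far too little to be read)
- dowel_2_right (a point): centre of the end face of dowel_2 on its -y end, 60 mm from the origin (on a bent bar the two ends are under 0.3 mm closer together, far too little to be read)
- dowel_3_left (a point): centre of the end face of dowel_3 on its +y end, 60 mm from the origin (on a bent bar the two ends are under 0.3 mm closer together, far too little to be read)
- dowel_3_right (a point): centre of the end face of dowel_3 on its -y end, 60 mm from the origin (on a bent bar the two ends are under 0.3 mm closer together, far too little to be read)
- tray: grey plastic scrap tray, fixed, open on top, 200 (x) by 120 (y) by 35 mm high, walls 4 mm, inner floor 4 mm above the table, to the left or to the right of the slab. Origin: centre of its underside; x along its long side. A dowel fits in only along x
- fragment: block-like limestone fragment 170 by 85 by about 78 mm high, 2.2 kg, beside the slab on the side away from the tray; a bystander. Origin: centre of its underside, x along its length
Things that resemble listed ones, but are neither listed nor needed, are in the scene too. Leave any blue or yellow look-alike of the dowel_2 alone.

How it is judged (in metres and radians):
On the way:
1. a bent dowel (one whose ends are closer together than the bar is long) has been rolled on the slab until it is turned up by 0.7 rad or more (((distance between dowel_1_left and dowel_1_right below 0.11994 m and x of dowel_1 in the frame of slab between -0.13 and 0.13 m and y of dowel_1 in the frame of slab between -0.23 and 0.23 m and z of dowel_1 in the frame of slab between 0.034 and 0.05 m and angle between dowel_1's own z axis and vertical above 0.7 rad) or (distance between dowel_2_left and dowel_2_right below 0.11994 m and x of dowel_2 in the frame of slab between -0.13 and 0.13 m and y of dowel_2 in the frame of slab between -0.23 and 0.23 m and z of dowel_2 in the frame of slab between 0.034 and 0.05 m and angle between dowel_2's own z axis and vertical above 0.7 rad) or (distance between dowel_3_left and dowel_3_right below 0.11994 m and x of dowel_3 in the frame of slab between -0.13 and 0.13 m and y of dowel_3 in the frame of slab between -0.23 and 0.23 m and z of dowel_3 in the frame of slab between 0.034 and 0.05 m and angle between dowel_3's own z axis and vertical above 0.7 rad))), for 0.05 s.
At the end, for the whole second after the job is handed in: each bent dowel lies at rest on the floor of the scrap tray, inside its walls; each straight one lies at rest on the slab, at least 20 mm (of the 25 mm of half a turn) from where it started. A dowel counts as bent when its ends are under 119.94 mm apart (((distance between dowel_1_left and dowel_1_right below 0.11994 m and x of dowel_1 in the frame of tray between -0.095 and 0.095 m and y of dowel_1 in the frame of tray between -0.055 and 0.055 m and z of dowel_1 in the frame of tray between 0.005 and 0.022 m and linear speed of dowel_1 below 0.02 m/s) or (distance between dowel_1_left and dowel_1_right above 0.11994 m and x of dowel_1 in the frame of slab between -0.13 and 0.13 m and y of dowel_1 in the frame of slab between -0.23 and 0.23 m and z of dowel_1 in the frame of slab between 0.034 and 0.046 m and distance of dowel_1 from where it was at the start of the episode above 0.02 m and linear speed of dowel_1 below 0.02 m/s)) and ((distance between dowel_2_left and dowel_2_right below 0.11994 m and x of dowel_2 in the frame of tray between -0.095 and 0.095 m and y of dowel_2 in the frame of tray between -0.055 and 0.055 m and z of dowel_2 in the frame of tray between 0.005 and 0.022 m and linear speed of dowel_2 below 0.02 m/s) or (distance between dowel_2_left and dowel_2_right above 0.11994 m and x of dowel_2 in the frame of slab between -0.13 and 0.13 m and y of dowel_2 in the frame of slab between -0.23 and 0.23 m and z of dowel_2 in the frame of slab between 0.034 and 0.046 m and distance of dowel_2 from where it was at the start of the episode above 0.02 m and linear speed of dowel_2 below 0.02 m/s)) and ((distance between dowel_3_left and dowel_3_right below 0.11994 m and x of dowel_3 in the frame of tray between -0.095 and 0.095 m and y of dowel_3 in the frame of tray between -0.055 and 0.055 m and z of dowel_3 in the frame of tray between 0.005 and 0.022 m and linear speed of dowel_3 below 0.02 m/s) or (distance between dowel_3_left and dowel_3_right above 0.11994 m and x of dowel_3 in the frame of slab between -0.13 and 0.13 m and y of dowel_3 in the frame of slab between -0.23 and 0.23 m and z of dowel_3 in the frame of slab between 0.034 and 0.046 m and distance of dowel_3 from where it was at the start of the episode above 0.02 m and linear speed of dowel_3 below 0.02 m/s))); the robot touches nothing.
It fails at once if a dowel is pressed onto the slab with over 25 N (contact force between any of dowel_1, dowel_2, dowel_3 and slab above 25 N).
It fails at once if a straight dowel is picked up off the slab (more than 30 mm) ((distance between dowel_1_left and dowel_1_right above 0.11994 m and height (world z) of dowel_1 above 0.07 m) or (distance between dowel_2_left and dowel_2_right above 0.11994 m and height (world z) of dowel_2 above 0.07 m) or (distance between dowel_3_left and dowel_3_right above 0.11994 m and height (world z) of dowel_3 above 0.07 m)).
It fails at once if a dowel is dropped or runs away: faster than 0.6 m/s with no finger on it ((linear speed of dowel_1 above 0.6 m/s and contact force between the fingers and dowel_1 below 0.1 N) or (linear speed of dowel_2 above 0.6 m/s and contact force between the fingers and dowel_2 below 0.1 N) or (linear speed of dowel_3 above 0.6 m/s and contact force between the fingers and dowel_3 below 0.1 N)).
It fails at once if the stone fragment is moved by more than 15 mm (distance of fragment from where it was at the start of the episode above 0.015 m).
It also fails if it takes over 72 s, if anything falls off the work surface, if the arm or the gripper's body presses on something with over 40 N, if the wrist force passes 120 N, or if a joint passes its speed limit or range.

## Working session

There is one attempt and no reset: what is moved stays moved. The work goes in short steps, Python scripts to look and compute and a tool call to move; the robot and the scene stay as the last step left them, time stands still between calls to the robot, and variables do not carry over. Pictures are saved under pics/ and viewed, at most 10 in all, crops included, and the job is handed in when it is done.

Besides the shell and the picture viewer there is one more tool, called after "Request:" as a command line: name --argument value ..., lists and objects as JSON in quotes. move_arm: Moves the arm, as the interface text tells. Its arguments: {"type":"object","properties":{"steps":{"type":"array"}},"required":["steps"]}

```bash
mkdir -p pics; cat > h.py <<'E'
from workcell import ctrl, cams
import numpy as np, cv2
def ray(c,px):
    K=np.array(c["camera_matrix"]);R=np.array(c["rotation"]);
    if R.shape!=(3,3): R=cv2.Rodrigues(R.astype(float))[0]
    return np.array(c["xyz"],float), R@np.linalg.inv(K)@np.array([px[0],px[1],1.])
def at(c,px,z):
    o,d=ray(c,px); return o+d*(z-o[2])/d[2]
def proj(c,p):
    K=np.array(c["camera_matrix"]);R=np.array(c["rotation"])
    if R.shape!=(3,3): R=cv2.Rodrigues(R.astype(float))[0]
    q=K@(R.T@(np.array(p,float)-np.array(c["xyz"]))); return q[:2]/q[2]
E
python3 - <<'E'
from h import *
for n in("top","side"):
    c=cams.get_image(n); cv2.imwrite(f"pics/{n}0.png",c["image"][:,:,::-1]); print(n,c["xyz"],np.round(c["rotation"],3).tolist(),np.round(c["camera_matrix"],1).tolist())
    for t,z in(("dowel_1",40),("tray",35),("slab",32),("fragment",78)):
        for b in cams.cut_out(n,t):
            m=b["pixels"].astype(np.uint8); r=cv2.minAreaRect(cv2.findNonZero(m))
            w=[at(c,p,z)[:2].round(0).tolist() for p in cv2.boxPoints(r)]
            print(t,round(b["p"],2),np.round(b["rect"]).tolist(),w,at(c,r[0],z).round(0)[:2])
o=ctrl.get_obs();print(o["ee_pos"],o["orientation"],o["width"],o["ft_force"],cv2.Rodrigues(np.array(o["orientation"],float))[0].round(2).tolist())
E
```

```text
top [ 297.4964529  -86.6486824 1336.8307904] [-2.153, 2.167, -0.113] [[560.1, 0.0, 318.2], [0.0, 560.1, 238.6], [0.0, 0.0, 1.0]]
dowel_1 0.87 [342.0, 203.0, 49.0, 10.0] [[522.0, -72.0], [540.0, -73.0], [531.0, -191.0], [513.0, -189.0]] [ 526. -131.]
dowel_1 0.79 [272.0, 218.0, 50.0, 6.0] [[498.0, 89.0], [497.0, -30.0], [483.0, -30.0], [484.0, 89.0]] [490.  29.]
dowel_1 0.77 [212.0, 193.0, 52.0, 12.0] [[552.0, 234.0], [570.0, 233.0], [558.0, 112.0], [540.0, 113.0]] [555. 173.]
dowel_1 0.72 [519.0, 176.0, 20.0, 50.0] [[647.0, -522.0], [654.0, -540.0], [539.0, -573.0], [533.0, -555.0]] [ 593. -548.]
dowel_1 0.61 [401.0, 307.0, 38.0, 44.0] [[248.0, -219.0], [336.0, -302.0], [322.0, -316.0], [235.0, -233.0]] [ 285. -267.]
tray 0.65 [440.0, 220.0, 59.0, 91.0] [[387.0, -297.0], [594.0, -308.0], [589.0, -438.0], [382.0, -424.0]] [ 487. -366.]
slab 0.64 [279.0, 193.0, 216.0, 157.0] [[406.0, 273.0], [745.0, 251.0], [696.0, -244.0], [360.0, -208.0]] [549.  17.]
fragment 0.65 [125.0, 215.0, 49.0, 77.0] [[419.0, 429.0], [591.0, 417.0], [578.0, 307.0], [407.0, 321.0]] [498. 369.]
side [ 301.406421
[... 931 characters left out ...]
-232.0]] [567. -34.]
slab 0.42 [333.0, 219.0, 20.0, 37.0] [[485.0, 101.0], [505.0, 104.0], [501.0, -30.0], [482.0, -32.0]] [493.  33.]
fragment 0.71 [361.0, 266.0, 12.0, 41.0] [[510.0, -102.0], [529.0, -99.0], [522.0, -223.0], [505.0, -225.0]] [ 516. -165.]
fragment 0.68 [315.0, 139.0, 59.0, 38.0] [[425.0, 422.0], [599.0, 411.0], [567.0, 231.0], [407.0, 244.0]] [499. 323.]
fragment 0.19 [333.0, 220.0, 12.0, 34.0] [[476.0, 53.0], [493.0, 56.0], [489.0, -70.0], [473.0, -72.0]] [483. -11.]
[242.68001977 575.90907109 222.63421608] [-6.22305174e-01 -3.07934071e+00  1.48561287e-04] 87.84176861658898 [ 0.66502055 -0.43590506  0.15864044] [[-0.92, 0.39, -0.0], [0.39, 0.92, -0.0], [-0.0, -0.0, -1.0]]
```

```bash
python3 - <<'E'
import cv2
a=cv2.imread("pics/top0.png");cv2.imwrite("pics/tc.png",cv2.resize(a[120:350,80:560],(800,383),interpolation=cv2.INTER_CUBIC))
a=cv2.imread("pics/top0.png")[165:245,170:390];cv2.imwrite("pics/tc2.png",cv2.resize(a,(800,291),interpolation=cv2.INTER_CUBIC))
E
```

```text
(no output)
```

View pics/tc.png

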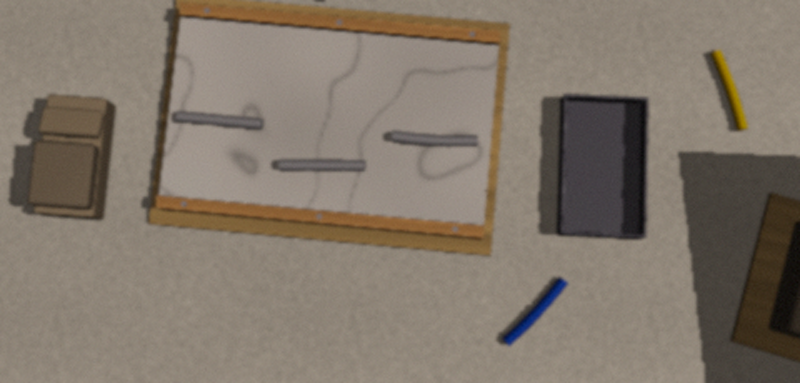

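View pics/tc2.png

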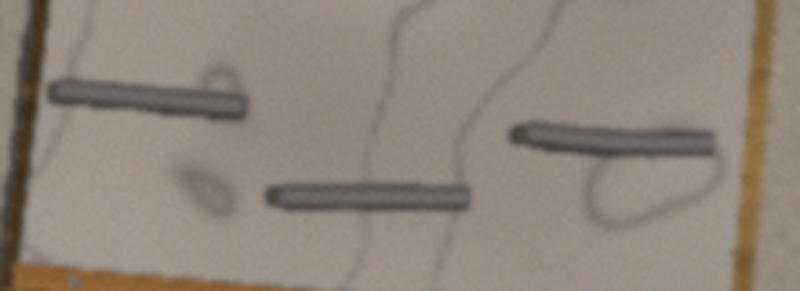

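View pics/side0.png

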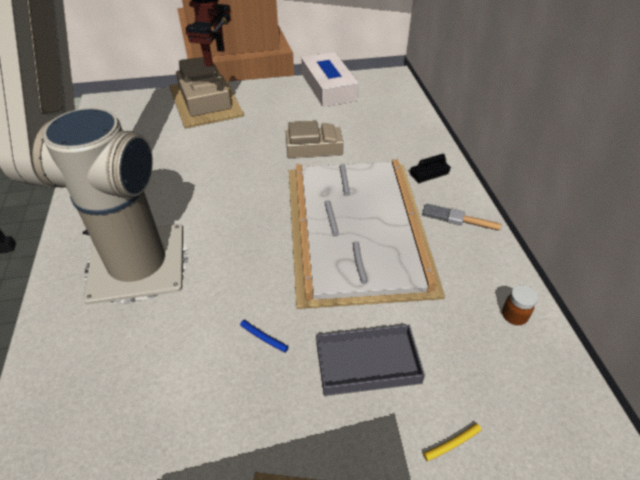

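Top full image: three steel dowels at (212,193), (272,218) and (342,203) on the slab. The blue bar at (401,307) and yellow bar at (519,176) are look-alikes, off the slab, so I leave them. The enlarged crop confirms the three grey bars on marble. The tray is at (440,220) and the fragment at (125,215).

```bash
cat >> h.py <<'E'
def bars(n="top"):
    c=cams.get_image(n); out=[]
    for b in cams.cut_out(n,"dowel_1"):
        ys,xs=np.nonzero(b["pixels"]); P=np.array([at(c,(x,y),42)[:2] for x,y in zip(xs,ys)])
        m=P.mean(0)
        if b["p"]<.3 or m[1]<-480 or m[0]<400: continue
        q=P-m; v=np.linalg.svd(q,full_matrices=False)[2][0]; v=v*np.sign(v[1]); s=q@v; t=q@np.array([v[1],-v[0]])
        out.append((round(b["p"],2),m.round(1).tolist(),"yaw",round(float(np.arctan2(-v[0],v[1])),3),"len",round(float(np.ptp(s)),1),"w",round(float(np.ptp(t)),1),"bow",(-np.polyfit(s,t,2)[0]*3600).round(2)))
    return sorted(out,key=lambda r:-r[1][1])
E
python3 - <<'E'
from h import *
for k in range(3):
    for n in("top",):
        for r in bars(n): print(n,r)
for r in bars("side"): print("side",r)
E
```

```text
top (0.64, [555.5, 173.1], 'yaw', -0.1, 'len', 121.8, 'w', 18.4, 'bow', np.float64(-0.26))
top (0.84, [489.9, 28.6], 'yaw', -0.008, 'len', 119.3, 'w', 14.3, 'bow', np.float64(-0.15))
top (0.67, [526.2, -128.6], 'yaw', -0.051, 'len', 117.3, 'w', 17.6, 'bow', np.float64(-3.02))
top (0.7, [555.2, 169.7], 'yaw', -0.097, 'len', 123.6, 'w', 17.8, 'bow', np.float64(-0.13))
top (0.72, [489.6, 27.7], 'yaw', -0.013, 'len', 119.4, 'w', 18.9, 'bow', np.float64(-0.21))
top (0.84, [525.9, -130.0], 'yaw', -0.065, 'len', 117.4, 'w', 18.5, 'bow', np.float64(-3.52))
top (0.83, [555.8, 171.8], 'yaw', -0.104, 'len', 121.5, 'w', 15.9, 'bow', np.float64(0.19))
top (0.76, [489.9, 29.6], 'yaw', -0.005, 'len', 116.9, 'w', 14.4, 'bow', np.float64(0.04))
top (0.64, [526.0, -128.0], 'yaw', -0.058, 'len', 122.0, 'w', 21.6, 'bow', np.float64(-2.53))
side (0.58, [555.7, 170.8], 'yaw', -0.114, 'len', 125.6, 'w', 12.6, 'bow', np.float64(-0.06))
side (0.49, [490.1, 22.7], 'yaw', -0.012, 'len', 126.9, 'w', 15.3, 'bow', np.float64(0.02))
side (0.56, [525.3, -134.5], 'yaw', -0.064, 'len', 127.8, 'w', 17.3, 'bow', np.float64(-2.41))
```

Request:
move_arm --steps '[[[0, 0, 0], 1, 0], [[0, 0, 0], 1, 0], [[0, 0, 0], 1, 0], [[0, 0, 0], 1, 0], [[0, 0, 0], 1, 0], [[0, 0, 0], 1, 0], [[0, 0, 0], 1, 0], [[0, 0, 0], 1, 0], [[0, 0, 0], 1, 0], [[0, 0, 0], 1, 0], [[0, 0, 0], 1, 0], [[0, 0, 0], 1, 0], [[0, 0, 0], 1, 1], [[0, 0, 0], 0.4, 1]]'

```text
t: 2.07
ee_pos: [242.7, 575.9, 222.7]
orientation: [2.224, 2.219, 0.0]
ft_force: [-0.6, 1.4, 0.6]
width: 77.9
grasp_force: 0.0
```

Request:
move_arm --steps '[[[-1, 0.43, 0], 0, 1], [[-1, 0.43, 0], 0, 1], [[-1, 0.43, 0], 0, 1], [[-1, 0.43, 0], 0, 1], [[-1, 0.43, 0], 0, 1], [[-1, 0.43, 0], 0, 1], [[-1, 0.43, 0], 0, 1], [[-1, 0.43, 0], 0, 1], [[-1, 0.43, 0], 0, 1], [[-1, 0.43, 0], 0, 1], [[-1, 0.43, 0], 0, 1], [[-1, 0.43, 0], 0, 1], [[-1, 0.43, 0], 0, 1], [[-1, 0.43, 0], 0, 1], [[-1, 0.43, 0], 0, 1], [[-1, 0.43, 0], 0, 1], [[-1, 0.43, 0], 0, 1], [[-1, 0.43, 0], 0, 1], [[-1, 0.43, 0], 0, 1], [[-1, 0.43, 0], 0, 1]]'

```text
t: 3.73
ee_pos: [459.4, 75.2, 222.9]
orientation: [2.218, 2.224, 0.001]
ft_force: [0.5, 0.1, -0.9]
width: 0.6
grasp_force: 0.0
```

Request:
move_arm --steps '[[[-1, 0.43, 0.8], 0, 1], [[-0.9, 0.43, 0.8], 0, 1], [[0, 0, 1], 0, 1], [[0, 0, 1], 0, 1], [[0, 0, 1], 0, 1], [[0, 0, 1], 0, 1], [[0, 0, 0.6], 0, 1], [[0, 0, 0], 0, 1], [[0, 0, 0], 0, 1]]'

```text
t: 4.48
ee_pos: [480.3, 29.1, 67.3]
orientation: [-2.218, -2.224, 0.002]
ft_force: [-0.2, 0.6, 0.5]
width: 0.1
grasp_force: 0.0
```

Request:
move_arm --steps '[[[0, 0, 0.3], 0, 1], [[0, 0, 0.2], 0, 1], [[0, 0, 0.1], 0, 1], [[0, 0, 0.08], 0, 1], [[0, 0, 0], 0, 1], [[0, 0, 0], 0, 1]]'

```text
t: 4.98
ee_pos: [480.7, 29.1, 50.9]
orientation: [2.218, 2.224, 0.0]
ft_force: [-0.3, 0.2, 0.2]
width: 0.8
grasp_force: 0.0
```

Request:
move_arm --steps '[[[0, 0, 0.04], 0, 1], [[0, 0, 0.04], 0, 1], [[0, 0, 0], 0, 1], [[0, 0, 0], 0, 1]]'

```text
t: 5.32
ee_pos: [480.6, 29.1, 48.7]
orientation: [2.219, 2.224, -0.0]
ft_force: [1.0, 0.1, -0.4]
width: 0.7
grasp_force: 0.0
```

Request:
move_arm --steps '[[[0, 0, 0.02], 0, 1], [[0, 0, 0], 0, 1], [[0, 0, 0], 0, 1]]'

```text
t: 5.57
ee_pos: [480.6, 29.1, 48.2]
orientation: [-2.218, -2.224, 0.0]
ft_force: [-0.9, 0.8, 1.1]
width: 0.1
grasp_force: 0.0
```

Request:
move_arm --steps '[[[0, 0, 0.02], 0, 1], [[0, 0, 0], 0, 1], [[0, 0, 0], 0, 1]]'

```text
t: 5.82
ee_pos: [480.7, 29.1, 47.8]
orientation: [2.218, 2.224, 0.0]
ft_force: [-1.2, 0.4, 2.6]
width: 0.6
grasp_force: 1.3
```

Request:
move_arm --steps '[[[0, 0, 0.02], 0, 1], [[0, 0, 0], 0, 1], [[0, 0, 0], 0, 1]]'

```text
t: 6.07
ee_pos: [481.0, 29.1, 47.7]
orientation: [2.218, 2.224, 0.001]
ft_force: [-1.9, 0.1, 7.0]
width: 0.2
grasp_force: 4.1
```

Request:
move_arm --steps '[[[0, 0.1, 0], 0, 1], [[0, 0.1, 0], 0, 1], [[0, 0.1, 0], 0, 1], [[0, 0.1, 0], 0, 1]]'

```text
t: 6.4
ee_pos: [491.4, 29.0, 47.9]
orientation: [2.218, 2.224, 0.002]
ft_force: [-1.4, -1.3, 10.7]
width: 0.7
grasp_force: 5.7
```

Request:
move_arm --steps '[[[0, 0.1, 0], 0, 1], [[0, 0.1, 0], 0, 1], [[0, 0.1, 0], 0, 1], [[0, 0.1, 0], 0, 1], [[0, 0.1, 0], 0, 1]]'

```text
t: 6.82
ee_pos: [504.2, 29.0, 47.9]
orientation: [2.217, 2.223, 0.002]
ft_force: [0.2, -1.6, 9.0]
width: 0.2
grasp_force: 3.8
```

Request:
move_arm --steps '[[[0, 0.1, 0], 0, 1], [[0, 0.1, 0], 0, 1], [[0, 0.1, 0], 0, 1], [[0, 0.1, 0], 0, 1], [[0, 0.1, 0], 0, 1]]'

```text
t: 7.23
ee_pos: [516.2, 29.0, 47.4]
orientation: [2.218, 2.224, 0.001]
ft_force: [-0.8, -0.8, 1.0]
width: -0.0
grasp_force: 0.5
```

Request:
move_arm --steps '[[[0, 0.1, 0], 0, 1], [[0, 0.1, 0], 0, 1], [[0, 0.1, 0], 0, 1], [[0, 0.05, 0], 0, 1], [[0, 0, 0], 0, 1], [[0, 0, 0], 0, 1]]'

```text
t: 7.73
ee_pos: [524.2, 29.2, 47.0]
orientation: [-2.218, -2.224, 0.0]
ft_force: [-0.1, -0.7, -1.0]
width: 0.0
grasp_force: 0.0
```

```bash
python3 - <<'E'
from h import *
for n in("top","side"):
    for r in bars(n): print(n,r)
o=ctrl.get_obs();print(o["ee_pos"],o["ft_force"])
E
```

```text
top (0.58, [559.3, 207.1], 'yaw', -0.09, 'len', 52.7, 'w', 16.1, 'bow', np.float64(-3.04))
top (0.37, [508.7, -23.0], 'yaw', 0.542, 'len', 21.3, 'w', 19.5, 'bow', np.float64(10.85))
top (0.59, [525.5, -131.6], 'yaw', -0.068, 'len', 119.8, 'w', 19.1, 'bow', np.float64(-3.13))
side (0.73, [508.7, 20.9], 'yaw', -0.019, 'len', 134.0, 'w', 18.5, 'bow', np.float64(0.06))
side (0.69, [525.3, -135.9], 'yaw', -0.061, 'len', 131.0, 'w', 20.2, 'bow', np.float64(-2.71))
[524.20277959  29.18278835  47.15116517] [-0.17188467  0.29801718 -0.36250348]
```

Request:
move_arm --steps '[[[0, 0, -0.3], 0, 1], [[0, -0.3, -0.2], 0, 1], [[0, -0.3, 0], 0, 1], [[0, -0.3, 0], 0, 1], [[0, 0, 0], 0, 1], [[0, 0, 0.3], 0, 1], [[0, 0, 0.1], 0, 1], [[0, 0, 0.05], 0, 1], [[0, 0, 0.03], 0, 1], [[0, 0, 0.02], 0, 1], [[0, 0, 0], 0, 1]]'

```text
t: 8.85
ee_pos: [503.0, 29.1, 47.5]
orientation: [2.218, 2.224, 0.002]
ft_force: [-0.7, -0.2, 8.6]
width: 0.5
grasp_force: 3.9
```

Request:
move_arm --steps '[[[0, 0.08, 0], 0, 1], [[0, 0.08, 0], 0, 1], [[0, 0.08, 0], 0, 1], [[0, 0.08, 0], 0, 1]]'

```text
t: 9.18
ee_pos: [511.2, 29.1, 48.0]
orientation: [2.217, 2.223, 0.002]
ft_force: [-0.9, -1.6, 13.5]
width: 0.1
grasp_force: 6.7
```

Request:
move_arm --steps '[[[0, 0.08, 0], 0, 1], [[0, 0.08, 0], 0, 1], [[0, 0.08, 0], 0, 1], [[0, 0.08, 0], 0, 1], [[0, 0.08, 0], 0, 1], [[0, 0, 0], 0, 1], [[0, 0, 0], 0, 1]]'

```text
t: 9.77
ee_pos: [521.6, 29.0, 47.8]
orientation: [2.217, 2.223, 0.003]
ft_force: [-0.0, -0.8, 7.8]
width: 0.3
grasp_force: 4.0
```

Request:
move_arm --steps '[[[0, 0, -0.05], 0, 1], [[0, 0, -0.2], 0, 1], [[0, 0, -0.75], 0, 1], [[0, 0, -0.5], 0, 1]]'

```text
t: 10.1
ee_pos: [519.5, 29.2, 85.0]
orientation: [-2.218, -2.224, 0.001]
ft_force: [0.5, -0.0, 0.7]
width: 0.3
grasp_force: 0.0
```

```bash
python3 - <<'E'
from h import *
for n in("top","side"):
    for r in bars(n): print(n,r)
o=ctrl.get_obs();print(o["ee_pos"],o["ft_force"])
E
```

```text
top (0.64, [518.2, -22.9], 'yaw', 0.033, 'len', 19.1, 'w', 14.8, 'bow', np.float64(-50.64))
top (0.68, [525.8, -131.2], 'yaw', -0.062, 'len', 119.8, 'w', 18.4, 'bow', np.float64(-2.63))
side (0.51, [518.8, 22.8], 'yaw', -0.006, 'len', 135.7, 'w', 19.9, 'bow', np.float64(-0.4))
side (0.61, [524.8, -136.7], 'yaw', -0.062, 'len', 128.1, 'w', 16.3, 'bow', np.float64(-1.8))
[519.8496217   29.20498956  84.57704641] [-0.18655903  0.25513248  0.21068278]
```

Request:
move_arm --steps '[[[1, 0.2, 0], 0, 1], [[1, 0.2, 0], 0, 1], [[1, 0.2, 0], 0, 1], [[1, 0.2, 0], 0, 1], [[1, 0.2, 0], 0, 1], [[0.72, 0.15, 0], 0.15, 1], [[0, 0, 0.5], 1, 1], [[0, 0, 0.5], 0, 1], [[0, 0, 0.3], 0, 1], [[0, 0, 0.1], 0, 1], [[0, 0, 0.04], 0, 1], [[0, 0, 0.04], 0, 1], [[0, 0, 0], 0, 1], [[0, 0, 0], 0, 1]]'

```text
t: 11.47
ee_pos: [548.3, 171.4, 47.8]
orientation: [-2.327, -2.111, 0.0]
ft_force: [-1.0, 1.1, 5.9]
width: 1.0
grasp_force: 2.5
```

Request:
move_arm --steps '[[[0, 0.1, 0], 0, 1], [[0, 0.1, 0], 0, 1], [[0, 0.1, 0], 0, 1], [[0, 0.1, 0], 0, 1]]'

```text
t: 11.8
ee_pos: [558.6, 170.5, 48.1]
orientation: [2.327, 2.111, 0.0]
ft_force: [-0.4, -1.5, 10.0]
width: 0.0
grasp_force: 4.5
```

Request:
move_arm --steps '[[[0, 0.1, 0], 0, 1], [[0, 0.1, 0], 0, 1], [[0, 0.1, 0], 0, 1], [[0, 0.1, 0], 0, 1]]'

```text
t: 12.13
ee_pos: [568.7, 169.5, 48.0]
orientation: [2.326, 2.111, 0.001]
ft_force: [-0.9, -0.2, 6.3]
width: 0.5
grasp_force: 2.8
```

Request:
move_arm --steps '[[[0, 0.1, 0], 0, 1], [[0, 0.1, 0], 0, 1], [[0, 0.05, 0], 0, 1], [[0, 0, 0], 0, 1]]'

```text
t: 12.47
ee_pos: [574.9, 169.1, 47.8]
orientation: [2.327, 2.11, 0.001]
ft_force: [1.0, -1.6, 4.4]
width: 0.5
grasp_force: 2.6
```

```bash
python3 - <<'E'
from h import *
for n in("top","side"):
    for r in bars(n): print(n,r)
o=ctrl.get_obs();print(o["ee_pos"],o["ft_force"])
E
```

```text
top (0.53, [518.9, 21.1], 'yaw', -0.021, 'len', 112.7, 'w', 14.8, 'bow', np.float64(-1.43))
top (0.59, [525.8, -130.1], 'yaw', -0.064, 'len', 119.7, 'w', 20.7, 'bow', np.float64(-2.66))
side (0.54, [567.0, 153.1], 'yaw', -0.075, 'len', 129.9, 'w', 17.4, 'bow', np.float64(0.16))
side (0.48, [518.7, 24.5], 'yaw', -0.021, 'len', 130.5, 'w', 20.5, 'bow', np.float64(0.18))
side (0.69, [525.2, -133.7], 'yaw', -0.056, 'len', 128.1, 'w', 16.7, 'bow', np.float64(-2.34))
[574.55504184 169.17538354  47.8048648 ] [ 1.12111243 -2.24214983  7.10178975]
```

Request:
move_arm --steps '[[[0, 0, -0.1], 0, 1], [[0, 0, -0.3], 0, 1], [[0, -0.27, 0], 0, 1], [[0, -0.27, 0], 0, 1], [[0, 0, 0], 0, 1], [[0, 0, 0.25], 0, 1], [[0, 0, 0.07], 0, 1], [[0, 0, 0.04], 0, 1], [[0, 0, 0.04], 0, 1], [[0, 0, 0], 0, 1], [[0, 0, 0], 0, 1]]'

```text
t: 13.58
ee_pos: [561.4, 170.9, 48.0]
orientation: [2.327, 2.11, 0.001]
ft_force: [-0.3, -0.2, 4.3]
width: 0.4
grasp_force: 2.3
```

Request:
move_arm --steps '[[[0, 0.1, 0], 0, 1], [[0, 0.1, 0], 0, 1], [[0, 0.1, 0], 0, 1], [[0, 0.1, 0], 0, 1], [[0, 0.1, 0], 0, 1]]'

```text
t: 14.0
ee_pos: [574.3, 169.8, 48.2]
orientation: [2.327, 2.11, 0.001]
ft_force: [-2.0, -2.0, 7.8]
width: 0.6
grasp_force: 4.0
```

Request:
move_arm --steps '[[[0, 0.1, 0], 0, 1], [[0, 0.1, 0], 0, 1], [[0, 0.1, 0], 0, 1], [[0, 0.1, 0], 0, 1], [[0, 0.1, 0], 0, 1], [[0, 0.08, 0], 0, 1], [[0, 0, 0], 0, 1], [[0, 0, 0], 0, 1]]'

```text
t: 14.67
ee_pos: [588.4, 168.4, 47.8]
orientation: [2.327, 2.11, 0.001]
ft_force: [-0.3, -1.0, 6.0]
width: 0.8
grasp_force: 2.6
```

Request:
move_arm --steps '[[[0, 0, -0.05], 0, 1], [[0, 0, -0.2], 0, 1], [[0, 0, -0.75], 0, 1], [[0, 0, -0.46], 0, 1], [[-1, 0, 0], 0, 1], [[-1, 0, 0], 0, 1], [[-1, 0, 0], 0, 1], [[-1, 0, 0], 0, 1], [[0, 0, 0], 0, 1]]'

```text
t: 15.42
ee_pos: [577.2, 65.6, 84.4]
orientation: [-2.33, -2.107, 0.002]
ft_force: [0.5, 0.1, -0.3]
width: 0.4
grasp_force: 0.0
```

```bash
python3 - <<'E'
from h import *
for n in("top","side"):
    for r in bars(n): print(n,r)
o=ctrl.get_obs();print(o["ee_pos"],o["ft_force"])
E
```

```text
top (0.78, [518.1, 6.4], 'yaw', -0.002, 'len', 77.4, 'w', 14.6, 'bow', np.float64(-0.28))
top (0.88, [525.4, -130.7], 'yaw', -0.054, 'len', 119.8, 'w', 18.7, 'bow', np.float64(-3.28))
top (0.38, [486.0, -365.4], 'yaw', 1.509, 'len', 204.3, 'w', 126.0, 'bow', np.float64(0.26))
side (0.59, [582.2, 156.1], 'yaw', -0.098, 'len', 134.8, 'w', 16.6, 'bow', np.float64(0.41))
side (0.61, [519.2, 27.3], 'yaw', -0.016, 'len', 131.5, 'w', 18.3, 'bow', np.float64(0.13))
side (0.71, [540.7, -54.5], 'yaw', -0.035, 'len', 511.8, 'w', 354.3, 'bow', np.float64(0.97))
side (0.84, [525.6, -133.1], 'yaw', -0.067, 'len', 128.1, 'w', 17.1, 'bow', np.float64(-2.42))
[578.29510697  69.5275396   84.42298629] [ 0.12582548 -1.07003124 -0.41661851]
```

Request:
move_arm --steps '[[[-1, -0.2, 0], 0, 1], [[-1, -0.2, 0], 0, 1], [[-1, -0.2, 0], 0, 1], [[-1, -0.2, 0], 0, 1], [[-1, -0.2, 0], 0, 1], [[-1, -0.2, 0], 0, 1], [[-1, -0.2, 0], 0, 1], [[-1, -0.2, 0], 0, 1], [[-0.22, -0.06, 0], 0, 1], [[0, 0, 0.3], -0.45, 1], [[0, 0, 0.6], 0, 1], [[0, 0, 0.3], 0, 1], [[0, 0, 0.18], 0, 1], [[0, 0, 0], 0, 1]]'

```text
t: 16.78
ee_pos: [516.4, -130.5, 48.7]
orientation: [-2.283, -2.156, 0.001]
ft_force: [0.2, -0.7, 0.2]
width: 0.3
grasp_force: 0.0
```

Request:
move_arm --steps '[[[0, 0, 0.02], 0, 1], [[0, 0, 0.02], 0, 1], [[0, 0, 0], 0, 1], [[0, 0, 0], 0, 1]]'

```text
t: 17.12
ee_pos: [517.0, -131.6, 49.1]
orientation: [2.285, 2.155, 0.001]
ft_force: [-0.1, -0.3, -0.6]
width: 0.4
grasp_force: 0.0
```

Request:
move_arm --steps '[[[0, 0, 0.02], 0, 1], [[0, 0, 0.02], 0, 1], [[0, 0, 0], 0, 1], [[0, 0, 0], 0, 1]]'

```text
t: 17.45
ee_pos: [516.9, -131.7, 48.0]
orientation: [2.285, 2.155, 0.001]
ft_force: [-1.1, -0.5, 4.0]
width: 0.6
grasp_force: 1.9
```

Request:
move_arm --steps '[[[0, 0, 0.02], 0, 1], [[0, 0, 0], 0, 1], [[0, 0, 0], 0, 1]]'

```text
t: 17.7
ee_pos: [517.1, -131.7, 47.7]
orientation: [2.285, 2.155, 0.001]
ft_force: [-1.3, 0.1, 7.1]
width: 0.3
grasp_force: 3.7
```

Request:
move_arm --steps '[[[0, 0.06, 0], 0, 1], [[0, 0.06, 0], 0, 1], [[0, 0, 0], 0, 1]]'

```text
t: 17.95
ee_pos: [520.4, -132.0, 47.9]
orientation: [2.285, 2.155, 0.001]
ft_force: [-1.6, 0.5, 10.3]
width: 0.5
grasp_force: 4.7
```

Request:
move_arm --steps '[[[0, 0.06, -0.01], 0, 1], [[0, 0.06, -0.01], 0, 1], [[0, 0, 0], 0, 1]]'

```text
t: 18.2
ee_pos: [523.2, -132.1, 48.5]
orientation: [2.285, 2.155, 0.001]
ft_force: [-2.4, 0.8, 10.9]
width: 0.8
grasp_force: 5.5
```

Request:
move_arm --steps '[[[0, 0.06, -0.02], 0, 1], [[0, 0.06, -0.02], 0, 1], [[0, 0, 0], 0, 1]]'

```text
t: 18.45
ee_pos: [526.1, -132.3, 49.2]
orientation: [2.285, 2.155, 0.001]
ft_force: [-1.0, 0.5, 5.3]
width: 0.5
grasp_force: 3.1
```

Request:
move_arm --steps '[[[0, 0.06, -0.005], 0, 1], [[0, 0.06, -0.005], 0, 1], [[0, 0, 0], 0, 1]]'

```text
t: 18.7
ee_pos: [529.3, -132.5, 49.5]
orientation: [2.285, 2.155, 0.001]
ft_force: [-0.4, -0.2, 7.5]
width: 0.5
grasp_force: 3.5
```

Request:
move_arm --steps '[[[0, 0.06, -0.01], 0, 1], [[0, 0.06, -0.01], 0, 1], [[0, 0, 0], 0, 1]]'

```text
t: 18.95
ee_pos: [532.2, -132.6, 49.8]
orientation: [2.285, 2.155, 0.001]
ft_force: [-0.3, 0.6, 4.9]
width: 0.5
grasp_force: 2.8
```

Request:
move_arm --steps '[[[0, 0.06, -0.01], 0, 1], [[0, 0.06, -0.01], 0, 1], [[0, 0, 0], 0, 1]]'

```text
t: 19.2
ee_pos: [535.0, -132.8, 50.0]
orientation: [2.285, 2.155, 0.0]
ft_force: [0.2, 0.1, 4.3]
width: 0.5
grasp_force: 1.6
```

Request:
move_arm --steps '[[[0, 0.08, 0], 0, 1], [[0, 0.08, 0], 0, 1], [[0, 0.08, 0], 0, 1], [[0, 0, 0], 0, 1]]'

```text
t: 19.53
ee_pos: [541.3, -133.1, 50.0]
orientation: [2.285, 2.155, 0.001]
ft_force: [0.2, -0.5, 4.7]
width: 0.2
grasp_force: 2.1
```

Request:
move_arm --steps '[[[0, 0.08, 0.01], 0, 1], [[0, 0.08, 0.02], 0, 1], [[0, 0.08, 0.02], 0, 1], [[0, 0, 0], 0, 1]]'

```text
t: 19.87
ee_pos: [548.5, -133.6, 49.5]
orientation: [2.284, 2.154, 0.003]
ft_force: [1.7, 0.3, 8.7]
width: 0.5
grasp_force: 4.2
```

Request:
move_arm --steps '[[[0, 0.08, 0.02], 0, 1], [[0, 0.08, 0.02], 0, 1], [[0, 0.08, 0.02], 0, 1], [[0, 0, 0], 0, 1]]'

```text
t: 20.2
ee_pos: [554.8, -134.0, 48.1]
orientation: [2.283, 2.153, 0.004]
ft_force: [3.0, 0.4, 9.1]
width: 0.5
grasp_force: 4.1
```

```bash
python3 - <<'E'
from h import *
for n in("side",):
    for r in bars(n): print(n,r)
o=ctrl.get_obs();print(o["ee_pos"],o["ft_force"])
E
```

```text
side (0.71, [581.4, 149.5], 'yaw', -0.096, 'len', 107.9, 'w', 14.8, 'bow', np.float64(1.86))
side (0.71, [543.9, -138.0], 'yaw', -0.065, 'len', 125.0, 'w', 17.4, 'bow', np.float64(1.06))
[ 554.75590793 -133.98348091   48.13036723] [ 2.71038834 -0.07276485  7.87366743]
```

Request:
move_arm --steps '[[[0, 0.08, 0], 0, 1], [[0, 0.08, 0.01], 0, 1], [[0, 0.08, 0.01], 0, 1], [[0, 0.08, 0], 0, 1], [[0, 0, 0], 0, 1]]'

```text
t: 20.72
ee_pos: [560.5, -134.1, 46.2]
orientation: [-2.285, -2.155, 0.001]
ft_force: [1.0, -0.1, 0.9]
width: 0.9
grasp_force: 0.8
```

Request:
move_arm --steps '[[[0, 0, -0.05], 0, 1], [[0, 0, -0.2], 0, 1], [[0, 0, -1], 0, 1], [[0, 0, -1], 0, 0.3], [[0, 0, 0], 0, 0.3], [[0, 0, 0], 0, 0.3], [[0, 0, 0], 0, 0.3], [[0, 0, 0], 0, 0.3]]'

```text
t: 21.38
ee_pos: [559.6, -133.9, 102.0]
orientation: [-2.284, -2.154, 0.002]
ft_force: [0.4, 0.4, 0.4]
width: 30.3
grasp_force: 0.0
```

```bash
python3 - <<'E'
from h import *
for n in("top","side"):
    for r in bars(n): print(n,r)
o=ctrl.get_obs();print(o["ee_pos"],o["width"])
c=cams.get_image("side");cv2.imwrite("pics/s2.png",cv2.resize(c["image"][130:400,240:500,::-1],(578,600)))
E
```

```text
top (0.87, [583.6, 169.0], 'yaw', -0.101, 'len', 117.2, 'w', 16.1, 'bow', np.float64(-0.44))
top (0.68, [519.3, 49.6], 'yaw', -0.018, 'len', 72.8, 'w', 16.8, 'bow', np.float64(-1.5))
side (0.76, [583.0, 164.9], 'yaw', -0.104, 'len', 134.1, 'w', 14.9, 'bow', np.float64(0.07))
side (0.67, [515.9, 18.7], 'yaw', 0.03, 'len', 127.6, 'w', 17.1, 'bow', np.float64(-2.74))
side (0.65, [551.8, -144.3], 'yaw', -0.067, 'len', 119.3, 'w', 18.1, 'bow', np.float64(4.44))
[ 560.05341203 -134.05763917  102.07313576] 46.25654027948197
```

View pics/s2.png

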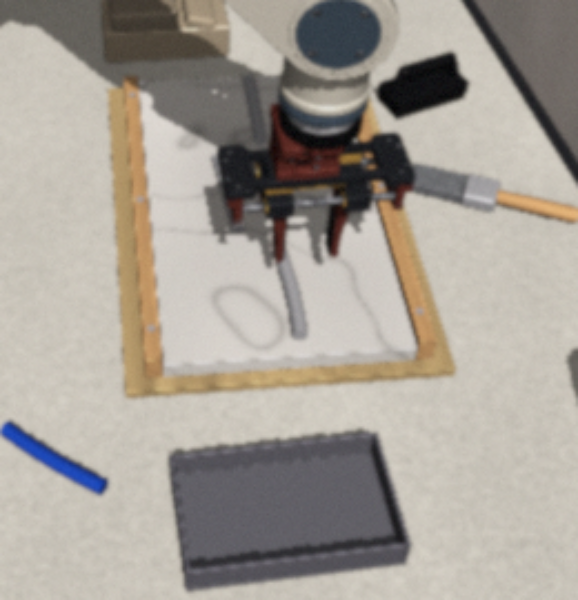

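The picture shows the right bar at crop (293,300). It has turned over, with its bow now facing away from the robot. It lifted the finger by about 2.3 mm, so it is bent and goes in the tray.

Request:
move_arm --steps '[[[0.1, -0.3, 0], 0, 0.3], [[0, 0, 0.6], 0, 0.3], [[0, 0, 0.8], 0, 0.3], [[0, 0, 0.7], 0, 0.3], [[0, 0, 0.4], 0, 0.3], [[0, 0, 0.14], 0, 0.3], [[0, 0, 0], 0, 0.3], [[0, 0, 0], 0, 0.3]]'

```text
t: 22.3
ee_pos: [553.4, -131.3, 37.3]
orientation: [2.285, 2.155, 0.0]
ft_force: [0.5, 0.0, -0.1]
width: 61.6
grasp_force: 0.0
```

```bash
python3 - <<'E'
from h import *
for n in("side",):
    for r in bars(n): print(n,r)
c=cams.get_image("side");cv2.imwrite("pics/s3.png",cv2.resize(c["image"][190:310,300:440,::-1],(700,600)))
E
```

```text
side (0.53, [579.8, 143.6], 'yaw', -0.094, 'len', 93.9, 'w', 18.5, 'bow', np.float64(4.29))
side (0.46, [519.1, 57.6], 'yaw', -0.02, 'len', 58.5, 'w', 12.3, 'bow', np.float64(-0.27))
side (0.62, [551.6, -146.3], 'yaw', -0.087, 'len', 111.9, 'w', 20.0, 'bow', np.float64(3.14))
```

View pics/s3.png

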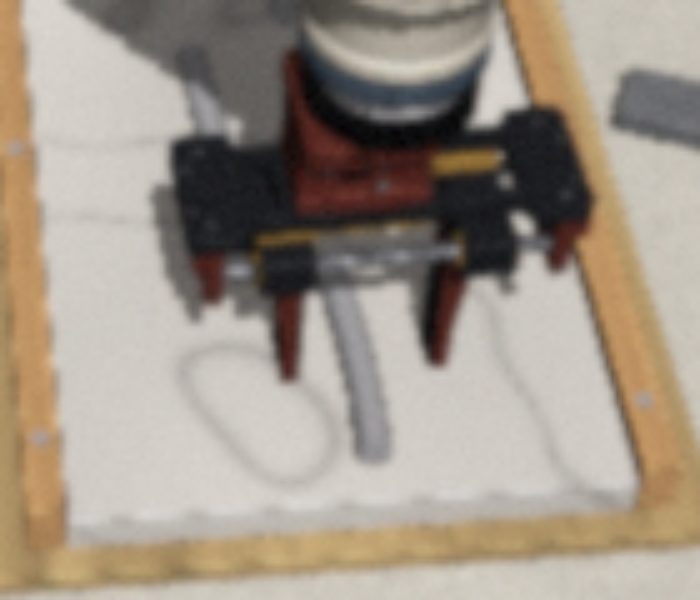

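The bar lies between the two fingertips (crop 288 and 437), so I close on it.

Request:
move_arm --steps '[[[0, 0, 0.03], 0, 0.5], [[0, 0, 0], 0, 0.6], [[0, 0, 0], 0, 0.7], [[0, 0, 0], 0, 0.75], [[0, 0, 0], 0, 0.85], [[0, 0, 0], 0, 1], [[0, 0, 0], 0, 1], [[0, 0, 0], 0, 1], [[0, 0, 0], 0, 1], [[0, 0, 0], 0, 1]]'

```text
t: 23.28
ee_pos: [553.1, -131.2, 36.1]
orientation: [-2.285, -2.155, 0.0]
ft_force: [-0.4, -0.2, 0.1]
width: 15.4
grasp_force: 30.0
```

Request:
move_arm --steps '[[[0, 0, -0.2], 0, 1], [[0, 0, -0.5], 0, 1], [[0, 0, -1], 0, 1], [[0, 0, -1], 0, 1], [[0, 0, -1], 0, 1], [[0, 0, -0.3], 0, 1], [[0, 0, 0], 0, 1]]'

```text
t: 23.87
ee_pos: [554.9, -131.7, 139.0]
orientation: [2.282, 2.152, 0.004]
ft_force: [-0.0, 0.2, -2.2]
width: 15.4
grasp_force: 30.0
```

Request:
move_arm --steps '[[[-0.95, -0.21, 0], 0, 1], [[-0.95, -0.21, 0], 0, 1], [[-0.95, -0.21, 0], 0, 1], [[-0.95, -0.21, 0], 0, 1], [[-0.95, -0.21, 0], 0, 1], [[-0.95, -0.21, 0], 0, 1], [[-0.95, -0.21, 0], 0, 1], [[-0.95, -0.21, 0], 0, 1], [[-0.95, -0.21, 0], 0, 1], [[-0.95, -0.21, 0], 0, 1]]'

```text
t: 24.7
ee_pos: [485.6, -365.7, 134.4]
orientation: [-2.284, -2.154, 0.001]
ft_force: [0.4, -0.9, -2.1]
width: 15.2
grasp_force: 30.0
```

Request:
move_arm --steps '[[[0, 0, 0], 1, 1], [[0, 0, 0], 1, 1], [[0, 0, 0], 1, 1], [[0, 0, 0], 1, 1], [[0, 0, 0], 1, 1], [[0, 0, 0], 1, 1], [[0, 0, 0], 1, 1], [[0, 0, 0], 1, 1], [[0, 0, 0], 1, 1], [[0, 0, 0], 1, 1], [[0, 0, 0], 1, 1], [[0, 0, 0], 1, 1], [[0, 0, 0], 1, 1], [[0, 0, 0], 1, 1], [[0, 0, 0], 1, 1], [[0, 0, 0], 1, 1], [[0, 0, 0], 1, 1], [[0, 0, 0], 1, 1], [[0, 0, 0], 0, 1], [[0, 0, 0], 0, 1]]'

```text
t: 26.37
ee_pos: [486.3, -364.7, 134.9]
orientation: [-3.139, 0.088, 0.003]
ft_force: [0.1, -0.3, -1.9]
width: 15.7
grasp_force: 30.0
```

```bash
python3 - <<'E'
from h import *
o=ctrl.get_obs();print(o["ee_pos"],o["width"],cv2.Rodrigues(np.array(o["orientation"],float))[0].round(3).tolist())
c=cams.get_image("side");cv2.imwrite("pics/s4.png",cv2.resize(c["image"][240:440,260:480,::-1],(660,600)))
E
```

```text
[ 486.29948164 -364.74493709  134.87269678] 15.670304359931691 [[0.998, -0.056, -0.002], [-0.056, -0.998, 0.001], [-0.002, -0.001, -1.0]]
```

View pics/s4.png

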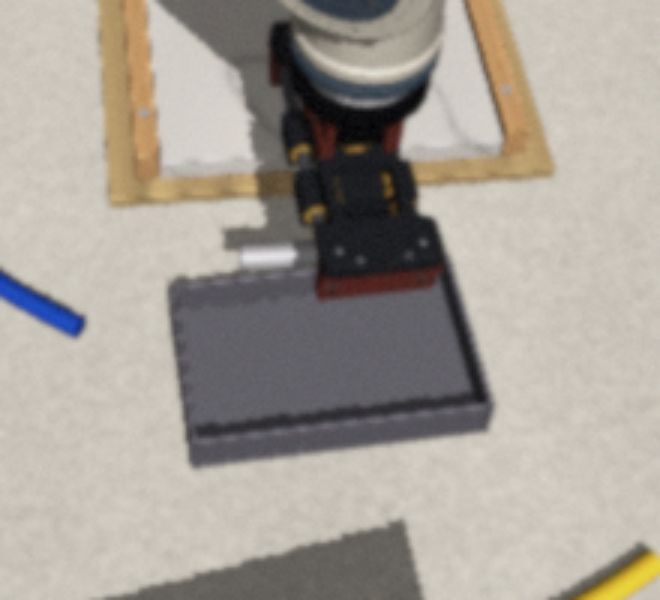

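The bar is held level at crop (270,255) and the tray fills crop (170–490, 260–460). I lower it in.

Request:
move_arm --steps '[[[0, 0, 0.5], 0, 1], [[0, 0, 0.8], 0, 1], [[0, 0, 0.8], 0, 1], [[0, 0, 0.8], 0, 1], [[0, 0, 0.8], 0, 1], [[0, 0, 0.5], 0, 1], [[0, 0, 0.4], 0, 1], [[0, 0, 0.2], 0, 1], [[0, 0, 0.1], 0, 1], [[0, 0, 0.05], 0, 1], [[0, 0, 0], 0, 1], [[0, 0, 0], 0, 1]]'

```text
t: 27.42
ee_pos: [487.5, -365.7, 13.2]
orientation: [3.139, -0.092, 0.002]
ft_force: [1.1, 0.3, -2.5]
width: 14.9
grasp_force: 30.0
```

Request:
move_arm --steps '[[[0, 0, 0.03], 0, 1], [[0, 0, 0], 0, 1], [[0, 0, 0], 0, 1]]'

```text
t: 27.67
ee_pos: [487.2, -365.5, 12.1]
orientation: [3.14, -0.092, 0.001]
ft_force: [0.5, -0.4, -1.6]
width: 15.7
grasp_force: 30.0
```

Request:
move_arm --steps '[[[0, 0, 0.05], 0, 1], [[0, 0, 0.03], 0, 1], [[0, 0, 0], 0, 1], [[0, 0, 0], 0, 1]]'

```text
t: 28.0
ee_pos: [486.9, -365.2, 9.6]
orientation: [-3.14, 0.092, 0.0]
ft_force: [0.7, -0.8, -1.7]
width: 15.3
grasp_force: 30.0
```

Request:
move_arm --steps '[[[0, 0, 0.04], 0, 1], [[0, 0, 0], 0, 1], [[0, 0, 0], 0, 1]]'

```text
t: 28.25
ee_pos: [486.9, -365.3, 8.6]
orientation: [-3.14, 0.092, 0.0]
ft_force: [0.2, -0.0, -1.4]
width: 15.1
grasp_force: 30.0
```

Request:
move_arm --steps '[[[0, 0, 0.03], 0, 1], [[0, 0, 0], 0, 1], [[0, 0, 0], 0, 1]]'

```text
t: 28.5
ee_pos: [487.0, -365.3, 8.1]
orientation: [3.14, -0.092, 0.0]
ft_force: [-0.4, 0.7, 1.5]
width: 15.4
grasp_force: 30.0
```

Force now +1.5 N, so the bar is resting on the tray floor. I release it gently and retreat.

Request:
move_arm --steps '[[[0, 0, 0], 0, 0.8], [[0, 0, 0], 0, 0.75], [[0, 0, 0], 0, 0.7], [[0, 0, 0], 0, 0.65], [[0, 0, 0], 0, 0.6], [[0, 0, 0], 0, 0.6], [[0, 0, 0], 0, 0.6], [[0, 0, 0], 0, 0.6], [[0, 0, -0.3], 0, 0.6], [[0, 0, -0.8], 0, 0.6], [[0, 0, -1], 0, 0.6], [[0, 0, -1], 0, 0.6], [[0, 0, -1], 0, 0.6], [[0, 0, -1], 0, 0.6], [[0, 0, -1], 0, 0.6], [[0, 0, -1], 0, 0.6], [[0, 0, 0], 0, 0.6]]'

```text
t: 29.92
ee_pos: [489.3, -367.1, 191.3]
orientation: [3.135, -0.092, 0.011]
ft_force: [0.2, -0.1, 0.7]
width: 35.0
grasp_force: 0.0
```

Request:
move_arm --steps '[[[-1, 0, 0], 0, 0.6], [[-1, 0, 0], 0, 0.6], [[-1, 0, 0], 0, 0.6], [[-1, 0, 0], 0, 0.6], [[0, 1, 0], 0, 0.6], [[0, 1, 0], 0, 0.6], [[0, 1, 0], 0, 0.6], [[0, 1, 0], 0, 0.6], [[0, 0, 0], 0, 0.6], [[0, 0, 0], 0, 0.6], [[0, 0, 0], 0, 0.6], [[0, 0, 0], 0, 0.6]]'

```text
t: 30.92
ee_pos: [381.1, -458.0, 185.1]
orientation: [-3.139, 0.091, 0.001]
ft_force: [-0.1, 0.0, -0.2]
width: 35.2
grasp_force: 0.0
```

```bash
python3 - <<'E'
from h import *
for n in("top","side"):
    for r in bars(n): print(n,r)
o=ctrl.get_obs();print(o["ee_pos"],o["ft_force"],o["t"])
c=cams.get_image("side");cv2.imwrite("pics/s5.png",cv2.resize(c["image"][130:430,240:540,::-1],(600,600)))
E
```

```text
top (0.77, [583.6, 168.6], 'yaw', -0.098, 'len', 121.8, 'w', 16.4, 'bow', np.float64(0.02))
top (0.87, [518.5, 26.6], 'yaw', -0.018, 'len', 119.6, 'w', 15.1, 'bow', np.float64(-1.13))
top (0.87, [487.7, -358.3], 'yaw', 1.509, 'len', 118.1, 'w', 17.2, 'bow', np.float64(-2.26))
side (0.87, [499.9, -381.4], 'yaw', 1.532, 'len', 85.3, 'w', 20.0, 'bow', np.float64(-1.85))
[ 381.51583387 -458.5800935   185.55749749] [ 0.25252528  0.49641817 -0.20394068] 31.1167
```

View pics/s5.png

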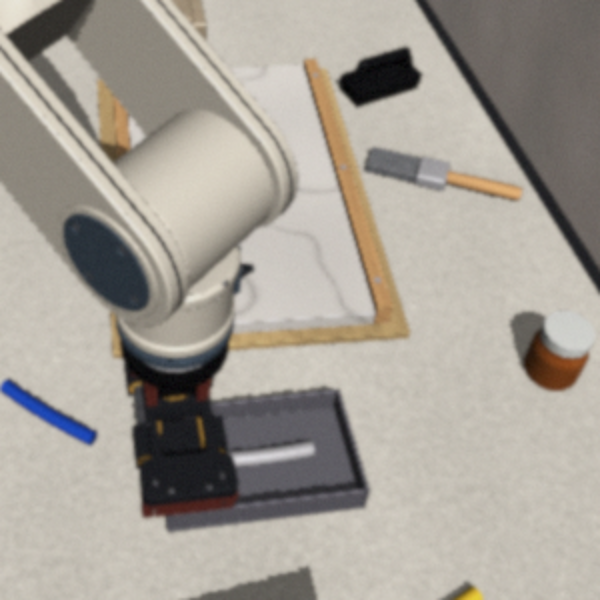

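The dowel lies flat in the tray at crop (275,455). The other two rest on the slab about 28 mm from where they started, and the arm is clear.

```bash
python3 -c "
from workcell import ctrl
print(ctrl.close_job())"
```

```text
the job is handed in; nothing more can be done
None
```

I rolled all three dowels: the right-hand one lifted the fingertip about 2.3 mm and now lies in the scrap tray, the other two rolled true and stay on the slab about 28 mm from where they started, and I handed the job in without seeing a verdict.

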